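Clamp a flat bar against the stop with a T-handle screw clamp

ROBOT

A 6-joint arm with a two-finger parallel gripper is mounted at the origin on the work surface; the furniture and walls round the work are solid. World frame = base frame: x ahead of the robot, y to its left, z up, the work surface at z = 0. Lengths are in m, angles in degrees, forces in N, time in s.
With the tool pointing down it reaches from about 0.375 to 0.9 m from the base axis. Payload 3.1 kg.
Tool frame: the origin (TCP) lies midway between the tips of the shut fingers; the grasp point (between the pads) lies 19 mm behind it; z points along the fingers, y is the direction in which the jaws open and shut (so a half turn about z gives the same grasp; the last joint's range is limited). The gripper opens to 87 mm and grips with 3 to 60 N. Pads are 19 mm wide; open, the fingers measure 117 mm over their backs; the gripper's body (75 mm by 190 mm) begins 51 mm behind the grasp point.
Start: joints at [-87.004, 30.224, 82.088, -0, 67.689, -10.227], TCP at [0.143, -0.608, 0.223] pointing down, gripper open.
Joint ranges: [-176.69, 176.69], [-43.24, 126.21], [12.49, 139.97], [-82, 262], [0, 151.66], [-163.58, 163.58]. Speed limits (degrees/s): [159.86, 159.86, 180, 180, 180, 180].

INTERFACE

Orientations are given as a 3x3 rotation matrix whose columns are the frame's x, y, z axes.
In Python, from rig import bot, capture, get_calibration gives the robot as it stands.
- The arm moves only by the tool play_rows, never from a script. Its arguments are lists of equal length, an entry for each row: "fingers": the closure in counts, from 0 (fully open) to 255 (shut); "linear": the shift along the tool's x, y, z in mm, a list of three; "rot": the turn, a rotation vector about the tool's x, y, z in degrees, a list of three. A call has 1 to 20 rows; each row is the pose to reach, as a shift and turn from the pose commanded when the call began, along the tool's axes at that moment; what a row does not reach only later rows make up. A row lasts 1/10 s, in which the tool goes at most 50 mm and 8.59 degrees, less where a joint would pass 70% of its speed; a pose out of reach is approached as far as the arm can. A call with a gripper value outside its range is refused whole. The fingers move at their own pace and stop on an object; the grip force is fixed at half the most. Time passes only in rows, so rows that repeat a pose let the fingers close. It gives the time, the measured TCP pose, the force and the opening at its end, in the units of the state.
- bot.read_state(): the state, without advancing time (a new reading comes with each control period).
- capture(name): name is "scene" or "top" or "wrist"; returns the picture (480x640x3 uint8, red, green, blue); there is no depth.
- get_calibration(name): a dict with "vfov" (degrees; the focal length in pixels is half the picture's height over the tangent of half this angle, whatever the lens; pixels are square), "cx", "cy" (the principal point, pixels), "camera_from_world" (4x4, takes a point from world to camera coordinates). Camera axes: x right, y down, z forward; pixel columns grow to the right and rows downward; lengths in m; the calibration is good to about 2 mm. A picture is of the moment at which its call begins: read the wrist's pose just before it. get_calibration takes no time and is no camera call; for the wrist camera it gives the pose at the moment of the call.
- bot.hand_in(): hands the job in, once; it reports no verdict.
The state is a dict: "time_s": time; "joint_positions": joint angles; "qvel": joint speeds; "tau": joint torques, N m; "position": TCP position; "tcp_rot": TCP orientation; "force": force on the tool from outside, world axes, zero at the start; "moment": the same for the moment, N m; "opening": opening from 0.0 (shut) to 1.0 (fully open).
Only numpy, scipy, OpenCV 4.12 (cv2) and the standard library are available. Lean on these libraries where they do the work, as an engineer would, in place of code of your own. Each camera call takes 0.05 s, during which the arm holds its last target.

TASK

Slide the flat bar lying in the bench clamp gently in along its guides until its end is fully home against the end stop. Then turn the T-handle clockwise, taking a fresh hold on it as often as you need, until you feel the foot meet the bar, and tighten it just a quarter of a turn more: the bar must be held firmly, but not overtightened. Let go of the handle and leave the loose things around the clamp where they are.

Things in the scene. Friction and masses are not known exactly. Their poses are not given: they have to be found in the camera images.
- clamp: small dark steel screw clamp fixed to the table. Origin at table level on the vertical screw axis; z up; the flat bar slides in along its +x axis. Base plate x -110 to +90, y -55 to +55 mm, 10 mm thick; two guide rails along x, 40 mm apart, tops 32 mm above the table, x -95 to +40 mm
- clamp_boss (a point): middle of the top of the boss round the screw, on the screw axis, 112 mm above the table. The arm that carries it is 46 mm wide and its top is 101 mm high, the column behind it 62 mm wide, x +58 to +86 mm in the clamp's frame. Under the arm hangs the pressure foot, a spring-loaded disc 31 mm across; its nut is set differently each time, so it starts about 4 to 12 mm above the bar
- flat_bar: loose steel flat bar 160 x 36 x 10 mm, about 0.45 kg, lying between the guide rails, underside 22 mm above the table. Origin under its centre, x along its length toward the stop. Home: its origin at x = -40 mm, its outer end at x = -120 mm in the clamp's frame, past the base plate's edge at -110 mm. It starts pulled out by 20 to 40 mm
- bed: steel bed in the clamp on which the bar lies, 135 x 39 x 12 mm, its top 22 mm above the table; carries the clamping force. Its origin is on the screw axis at its underside, 10 mm above the table
- end_stop: steel block at the inner end of the guides, 16 x 62 x 32 mm. Its origin is in the middle of the lower edge of the face which the bar meets, at x = +40 mm, z = 10 mm in the clamp's frame
- handle_hub (a point): middle of the T-handle's bar, on the screw axis; starts about 165 mm above the table. Clockwise seen from above moves handle and foot down, 12 mm a turn (1.91 mm per rad). Self-locking: it stays where it is left. Steady drag about 0.45 N m (11 N at a grip point); the foot meets the bar after about 2 to 6.5 rad of turning, different each time. While the handle is held still the drag may relax, the load of the foot does not
- handle_end_a (a point): grip point on the centre line of the T-handle's bar, 42 mm from the hub towards one end. The bar is a level round steel rod of 12 mm diameter, 136 mm long in all, bare from 14 to 56 mm each side of the hub (hub 28 mm across, end buttons 17 mm across). Nothing stands within 30 mm beneath it except the screw (18 mm across)
- handle_end_b (a point): the same grip point on the other end of the bar, 42 mm from the hub. When the foot meets the work the drag rises by about 0.17 N m (4 N at the grip point) within 0.2 to 0.3 rad, then by about 0.13 N m per quarter turn. The foot is on a spring: a quarter turn after it meets the work the clamp presses with about 160 N
- offcut_plate: bystander: a dark flat-bar offcut, 62x40x6 mm, lying loose on the table; origin under its centre
- large_nut: bystander: a loose grey hex nut, 43x37x19 mm; origin under its centre
- short_rod: bystander: a loose short piece of rusty round rod standing on end, 18 mm across, 38 mm high; origin under its centre
- loose_bolt: bystander: a loose hex bolt standing on its head, 28x24x55 mm; origin under its centre
- angle_piece: bystander: a loose piece of rusty angle section, 45x110x45 mm; origin under its centre

How it is judged:
By the outcome, as a careful person would: the job done as asked, in the order asked, and still so for the second after the job is handed in, with the robot touching nothing.
It also fails if it takes over 72 s, if anything falls off the work surface, if the arm or the gripper's body presses on something with over 40 N, if the wrist force passes 120 N, or if a joint passes its speed limit or range.

## Working session

There is one attempt and no reset: what is moved stays moved. The work goes in short steps, Python scripts to look and compute and a tool call to move; the robot and the scene stay as the last step left them, time stands still between calls to the robot, and variables do not carry over. Pictures are saved under pics/ and viewed, and the job is handed in when it is done.

Besides the shell and the picture viewer there is one more tool, called after "Call:" as name(argument=value, ...) on one line, values as JSON. play_rows: Moves the arm, as the interface text tells. Its arguments: {"type":"object","properties":{"fingers":{"type":"array"},"linear":{"type":"array"},"rot":{"type":"array"}},"required":["fingers","linear","rot"]}

```bash
mkdir -p pics; ls; python3 - <<'E'
from rig import bot,capture,get_calibration
import cv2
print(bot.read_state())
for n in ["scene","top","wrist"]:
    c=get_calibration(n);print(n,c)
    cv2.imwrite(f"pics/{n}0.png",capture(n)[:,:,::-1])
E
```

```text
pics
{'time_s': 0.0, 'joint_positions': array([-8.70033796e+01,  3.02792494e+01,  8.21568032e+01, -7.40676883e-04,
        6.76878558e+01, -1.02273200e+01]), 'qvel': array([ 0.02109136,  0.02740723, -0.10039916, -0.09081109, -0.04365729,
        0.02357662]), 'tau': array([-5.00410206e-04, -4.40039527e+01, -1.76590580e+01,  6.31958758e-02,
        5.82632725e-02, -1.76221711e-04]), 'position': array([ 0.14295951, -0.60767938,  0.22156627]), 'tcp_rot': array([[ 9.73482302e-01,  2.28762307e-01, -1.24997755e-04],
       [ 2.28762038e-01, -9.73479979e-01,  2.15902491e-03],
       [ 3.72220708e-04, -2.13036728e-03, -9.99997661e-01]]), 'force': array([ 0.48296045, -0.59792734, -1.8768001 ]), 'moment': array([-0.01285192, -0.01638779,  0.00603035]), 'opening': 0.9992180986245802}
scene {'vfov': 52.2030256387451, 'cx': 317.72492374345416, 'cy': 244.19906976683953, 'camera_from_world': array([[ 0.68494807, -0.7281918 ,  0.02414207, -0.35296886],
       [-0.28910877, -0.30205638, -0.90839312,  0.28188333],
       [ 0.66877669,  0.61522243, -0.41741956,  0.68669807],
       [ 0.        ,  0.        ,  0.        ,  1.        ]])}
top {'vfov': 54.666631900932195, 'cx': 318.4518830547131, 'cy': 242.34350017804417, 'camera_from_world': array([[-0.0180477 , -0.99951276,  0.02546598,  0.01277344],
       [-0.99446671,  0.01530859, -0.10393078,  0.53259399],
       [ 0.10349029, -0.02720078, -0.99425846,  0.96475868],
       [ 0.        ,  0.        ,  0.        ,  1.        ]])}
wrist {'vfov': 67.78730396230945, 'cx': 325.62317881431005, 'cy': 237.15079189688421, 'camera_from_world': array([[ 0.22825364, -0.97360101, -0.00115999, -0.6237649 ],
       [-0.94249806, -0.22126022,  0.25048216, -0.03020094],
       [-0.24412635, -0.05608018, -0.96812052,  0.38977127],
       [ 0.        ,  0.        ,  0.        ,  1.        ]])}
```

View pics/scene0.png

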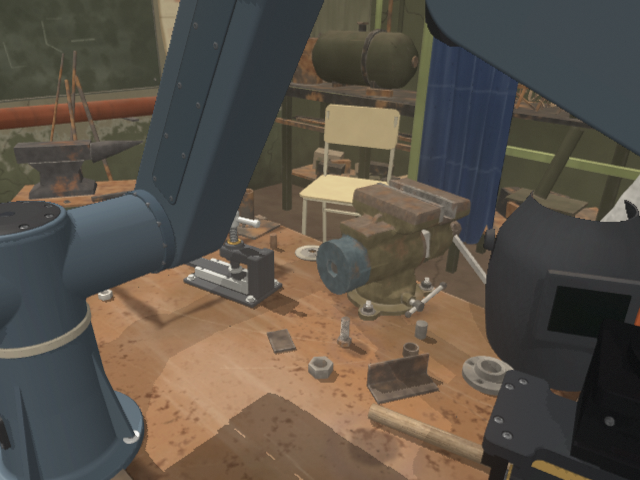

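View pics/top0.png

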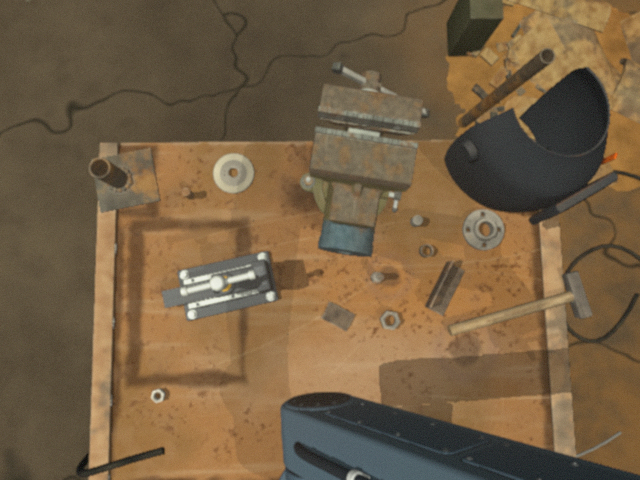

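View pics/wrist0.png

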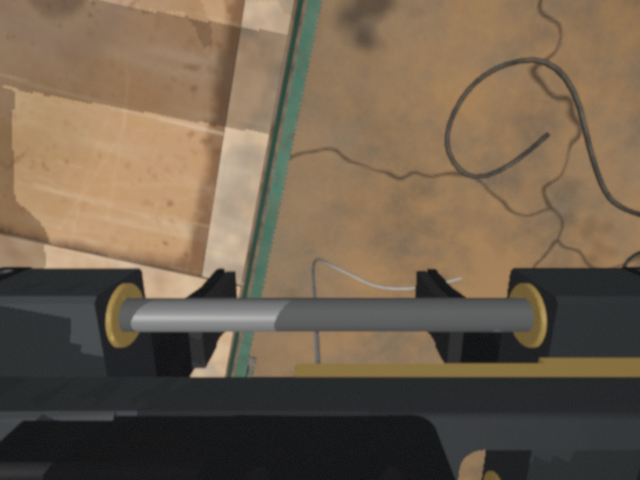

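```bash
python3 - <<'E'
import cv2
a=cv2.imread("pics/top0.png")[235:335,140:300]
cv2.imwrite("pics/top0z.png",cv2.resize(a,None,fx=5,fy=5,interpolation=cv2.INTER_CUBIC))
a=cv2.imread("pics/scene0.png")[200:310,175:290]
cv2.imwrite("pics/scene0z.png",cv2.resize(a,None,fx=5,fy=5,interpolation=cv2.INTER_CUBIC))
E
```

```text
(no output)
```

View pics/top0z.png

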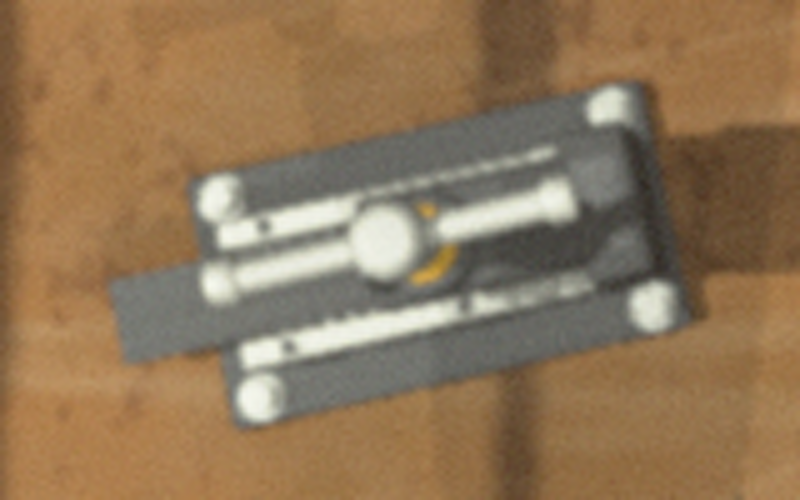

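View pics/scene0z.png

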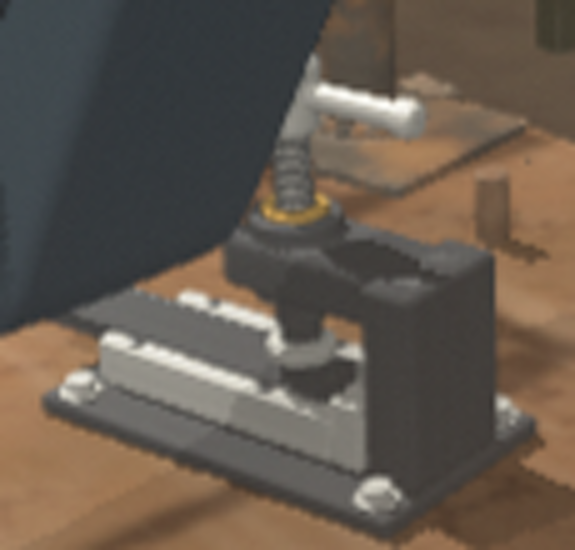

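```bash
cat > h.py <<'E'
import numpy as np
from rig import bot,capture,get_calibration
def ray(name,uv,z,C=None):
    c=C or get_calibration(name);M=np.array(c["camera_from_world"]);f=240/np.tan(np.radians(c["vfov"]/2))
    uv=np.atleast_2d(uv).astype(float)
    d=np.c_[(uv[:,0]-c["cx"])/f,(uv[:,1]-c["cy"])/f,np.ones(len(uv))]
    R=M[:3,:3];o=-R.T@M[:3,3];w=d@R
    return o+w*((z-o[2])/w[:,2])[:,None]
def proj(name,p,C=None):
    c=C or get_calibration(name);M=np.array(c["camera_from_world"]);f=240/np.tan(np.radians(c["vfov"]/2))
    q=np.atleast_2d(p)@M[:3,:3].T+M[:3,3]
    return np.c_[c["cx"]+f*q[:,0]/q[:,2],c["cy"]+f*q[:,1]/q[:,2]]
E
python3 - <<'E'
from h import *
np.set_printoptions(precision=4,suppress=True)
Z=lambda a:(np.array(a)+.5)/5-.5+[140,235]
b=ray("top",Z([(193,178),(645,85),(692,318),(240,425)]),0.010);print("base",b)
print(np.linalg.norm(b-np.roll(b,-1,0),axis=1))
x=(b[1]-b[0]+b[2]-b[3])[:2];x/=np.linalg.norm(x);print("xdir",x,np.degrees(np.arctan2(x[1],x[0])))
ctr=b.mean(0)[:2];O=ctr+0.010*x;print("origin",O)
h=ray("top",Z([(219,281),(560,200),(385,243)]),0.165);print("handle",h,np.linalg.norm(h[0]-h[1]))
print("hub mid",h[:2].mean(0), "handle ang",np.degrees(np.arctan2(*(h[1]-h[0])[[1,0]])))
e=ray("top",Z([(110,282),(125,362)]),0.032);print("barend",e)
y=np.array([-x[1],x[0]])
for p in list(e)+list(h): print(((p[:2]-O)@x)*1e3,((p[:2]-O)@y)*1e3)
E
```

```text
base [[0.4791 0.3054 0.01  ]
 [0.5161 0.1117 0.01  ]
 [0.4155 0.0923 0.01  ]
 [0.374  0.2842 0.01  ]]
[0.1972 0.1024 0.1964 0.1073]
xdir [ 0.1996 -0.9799] -78.48907201008028
origin [0.4482 0.1886]
handle [[0.4342 0.2532 0.165 ]
 [0.4613 0.1304 0.165 ]
 [0.4468 0.1936 0.165 ]] 0.12581349782446877
hub mid [0.4477 0.1918 0.165 ] handle ang -77.55855831934318
barend [[0.4352 0.3332 0.032 ]
 [0.402  0.3265 0.032 ]]
-144.27158401953423 16.191156868300833
-144.29438126970422 -17.707406630669762
-66.10636707927733 -0.8002959336104283
59.69053915679628 1.2428918355660175
-5.198285299764518 -0.316518354667152
```

```bash
cat >> h.py <<'E'
import json
# commanded pose (x,y,z,yaw) in m/deg
def rows(cmd,targets):
    "targets: list of (x,y,z,yaw); prints linear mm, rot deg about tool z"
    c,s=np.cos(np.radians(cmd[3])),np.sin(np.radians(cmd[3]))
    R=np.array([[c,s,0],[s,-c,0],[0,0,-1]])
    L=[];Q=[]
    for t in targets:
        d=R.T@(np.array(t[:3])-cmd[:3])*1e3
        L.append([round(float(v),1) for v in d]);Q.append([0,0,round(float(cmd[3]-t[3]),1)])
    print("linear",json.dumps(L));print("rot",json.dumps(Q))
O=np.array([.4482,.1890]);TH=np.radians(-78.2)
def cl(x,y=0): # clamp mm -> world
    X=np.array([np.cos(TH),np.sin(TH)]);Y=np.array([-X[1],X[0]])
    return O+x*1e-3*X+y*1e-3*Y
def tocl(p):
    X=np.array([np.cos(TH),np.sin(TH)]);Y=np.array([-X[1],X[0]]);d=np.array(p)[:2]-O
    return np.array([d@X,d@Y])*1e3
E
python3 - <<'E'
from h import *
print(ray("top",[(320,250),(372,250)],.12))
rows((.143,-.608,.223,13.23),[(.21,-.53,.30,20),(.28,-.45,.38,35),(.40,-.2,.40,60),(.43,0,.40,75),(.41,.2,.35,90),(.41,.365,.28,101.8)])
E
```

```text
[[ 0.50818386  0.00366578  0.12      ]
 [ 0.50658821 -0.09721192  0.12      ]]
linear [[83.1, -60.6, -77.0], [169.5, -122.5, -157.0], [343.6, -338.4, -177.0], [418.5, -526.2, -177.0], [444.8, -725.4, -127.0], [482.6, -886.1, -57.0]]
rot [[0, 0, -6.8], [0, 0, -21.8], [0, 0, -46.8], [0, 0, -61.8], [0, 0, -76.8], [0, 0, -88.6]]
```

Call:
play_rows(fingers=[255, 255, 255, 255, 255, 255, 255, 255, 255, 255, 255, 255, 255, 255, 255, 255, 255, 255, 255, 255], linear=[[83, -61, -77], [83, -61, -77], [83, -61, -77], [170, -122, -157], [170, -122, -157], [170, -122, -157], [344, -338, -177], [344, -338, -177], [344, -338, -177], [344, -338, -177], [344, -338, -177], [344, -338, -177], [418, -526, -177], [418, -526, -177], [418, -526, -177], [418, -526, -177], [418, -526, -177], [445, -725, -127], [445, -725, -127], [445, -725, -127]], rot=[[0, 0, -7], [0, 0, -7], [0, 0, -7], [0, 0, -22], [0, 0, -22], [0, 0, -22], [0, 0, -47], [0, 0, -47], [0, 0, -47], [0, 0, -47], [0, 0, -47], [0, 0, -47], [0, 0, -62], [0, 0, -62], [0, 0, -62], [0, 0, -62], [0, 0, -62], [0, 0, -77], [0, 0, -77], [0, 0, -77]])

```text
time_s: 2.15
position: [0.4155, 0.1448, 0.3629]
tcp_rot: [[-0.004, 1.0, 0.0], [1.0, 0.004, -0.0], [-0.0, 0.0, -1.0]]
force: [0.8, 1.2, -0.1]
opening: 0.005
```

```bash
python3 - <<'E'
from h import *
s=bot.read_state();print(s['position'],s['qvel'].round(1))
rows((.4155,.1448,.363,90.2),[(.41,.365,.26,101.8)])
E
```

```text
[0.41547344 0.14484561 0.3628696 ] [ 66.1  15.1   1.6  -0.  -17.4  68.8]
linear [[220.2, -4.7, 103.0]]
rot [[0, 0, -11.6]]
```

Call:
play_rows(fingers=[255, 255, 255, 255, 255, 255, 255], linear=[[220, -5, 103], [220, -5, 103], [220, -5, 103], [220, -5, 103], [220, -5, 103], [220, -5, 103], [220, -5, 103]], rot=[[0, 0, -11.6], [0, 0, -11.6], [0, 0, -11.6], [0, 0, -11.6], [0, 0, -11.6], [0, 0, -11.6], [0, 0, -11.6]])

```text
time_s: 2.85
position: [0.4096, 0.3638, 0.2593]
tcp_rot: [[-0.206, 0.978, -0.002], [0.978, 0.206, -0.002], [-0.002, -0.002, -1.0]]
force: [-0.5, -0.2, 0.5]
opening: 0.008
```

```bash
python3 - <<'E'
from h import *
import cv2,pickle
C={n:get_calibration(n) for n in("scene","top","wrist")}
print(bot.read_state()['position'],bot.read_state()['joint_positions'].round(1))
w=capture("wrist");s=capture("scene")
pickle.dump(C,open("C1.pkl","wb"))
cv2.imwrite("pics/w1.png",w[:,:,::-1]);cv2.imwrite("pics/s1.png",s[:,:,::-1])
cv2.imwrite("pics/s1z.png",cv2.resize(s[200:310,175:290,::-1],None,fx=5,fy=5,interpolation=cv2.INTER_CUBIC))
E
```

```text
[0.40959489 0.36375708 0.25929936] [29.9 21.9 90.6 -0.1 67.7 18.1]
```

View pics/w1.png

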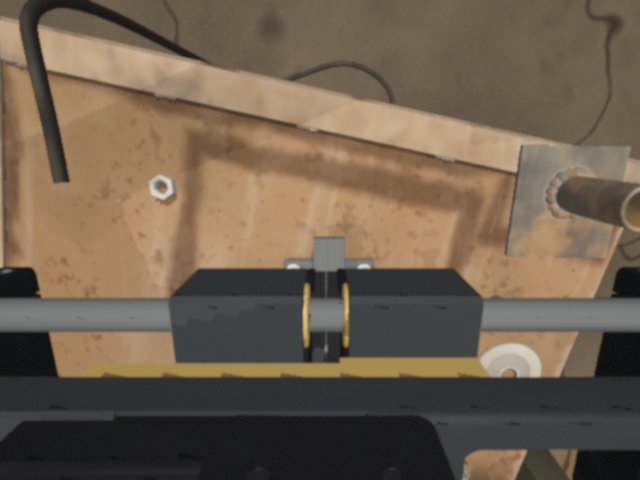

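View pics/s1z.png

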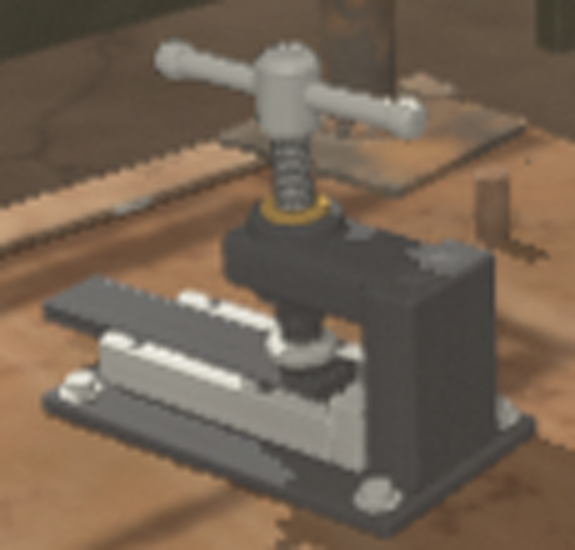

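```bash
python3 - <<'E'
from h import *
import pickle
np.set_printoptions(precision=4,suppress=True)
C=pickle.load(open("C1.pkl","rb"))
e=ray("wrist",[(314,238),(343,238)],.032,C["wrist"]);print("end wrist",e,[tocl(p) for p in e])
Zt=lambda a:(np.array(a)+.5)/5-.5+[140,235]
Zs=lambda a:(np.array(a)+.5)/5-.5+[175,200]
def tri(ut,us):
    # two rays closest
    o=[];d=[]
    for n,u in(("top",ut),("scene",us)):
        a=ray(n,u,0.,C[n])[0];b=ray(n,u,.3,C[n])[0];o.append(a);d.append((b-a)/np.linalg.norm(b-a))
    A=np.stack([d[0],-d[1]],1);t=np.linalg.lstsq(A,o[1]-o[0],rcond=None)[0]
    p,q=o[0]+t[0]*d[0],o[1]+t[1]*d[1];return (p+q)/2,np.linalg.norm(p-q)*1e3
for a,b in(((219,281),(175,61)),((560,200),(407,118)),((115,282),(103,277)),((385,243),(288,58))):
    p,g=tri(Zt(a),Zs(b));print(p,g,tocl(p))
# foot: predicted pixels in zoom for axis points at heights
for z in (.022,.032,.036,.04,.044,.05,.101,.112,.165):
    q=proj("scene",[[*O,z]],C["scene"])[0];print(z,((q-[175,200]+.5)*5-.5).round(0))
E
```

```text
end wrist [[0.4031 0.3275 0.032 ]
 [0.4352 0.3342 0.032 ]] [array([-144.7703,  -15.7834]), array([-144.8207,   16.9462])]
[0.4346 0.2528 0.1655] 1.0643742600611577 [-65.1886  -0.2658]
[0.4616 0.1297 0.1677] 1.0578256379380928 [60.7951  0.9868]
[0.4363 0.3297 0.0336] 2.821030347187212 [-140.1823   17.1396]
[0.4474 0.1898 0.1811] 2.1933678650694945 [-1.     -0.6594]
0.022 [306. 392.]
0.032 [305. 372.]
0.036 [304. 364.]
0.04 [304. 356.]
0.044 [303. 348.]
0.05 [303. 336.]
0.101 [297. 231.]
0.112 [296. 208.]
0.165 [290.  93.]
```

Call:
play_rows(fingers=[255, 255, 255, 255, 255, 255, 255, 255], linear=[[0, 0, 50], [0, 0, 100], [0, 0, 150], [0, 0, 200], [0, 0, 230], [0, 0, 243], [0, 0, 243], [0, 0, 243]], rot=[[0, 0, 0], [0, 0, 0], [0, 0, 0], [0, 0, 0], [0, 0, 0], [0, 0, 0], [0, 0, 0], [0, 0, 0]])

```text
time_s: 3.75
position: [0.4114, 0.3643, 0.0189]
tcp_rot: [[-0.204, 0.979, 0.003], [0.979, 0.204, 0.001], [0.001, 0.003, -1.0]]
force: [0.4, 0.1, 0.5]
opening: 0.006
```

```bash
python3 - <<'E'
from h import *
s=bot.read_state();print(s['position'],tocl(s['position']),s['force'],s['qvel'].round(1))
E
```

```text
[0.41139137 0.36426022 0.01890637] [-179.08372967   -0.19074372] [0.43121955 0.08417849 0.46497444] [ 0.5 -1.2 -0.4  0.1 -0.1 -0.1]
```

Call:
play_rows(fingers=[255, 255, 255, 255, 255, 255, 255, 255, 255, 255, 255, 255, 255, 255, 255, 255, 255, 255], linear=[[-6, 0, 0], [-12, 0, 0], [-16, 0, 0], [-19, 0, 0], [-21, 0, 0], [-23, 0, 0], [-25, 0, 0], [-27, 0, 0], [-29, 0, 0], [-31, 0, 0], [-33, 0, 0], [-35, 0, 0], [-37, 0, 0], [-39, 0, 0], [-41, 0, 0], [-42, 0, 0], [-43, 0, 0], [-44, 0, 0]], rot=[[0, 0, 0], [0, 0, 0], [0, 0, 0], [0, 0, 0], [0, 0, 0], [0, 0, 0], [0, 0, 0], [0, 0, 0], [0, 0, 0], [0, 0, 0], [0, 0, 0], [0, 0, 0], [0, 0, 0], [0, 0, 0], [0, 0, 0], [0, 0, 0], [0, 0, 0], [0, 0, 0]])

```text
time_s: 5.55
position: [0.4189, 0.3211, 0.0174]
tcp_rot: [[-0.205, 0.979, 0.0], [0.979, 0.205, 0.0], [0.0, 0.0, -1.0]]
force: [-1.0, 4.4, 1.6]
opening: 0.001
```

```bash
python3 - <<'E'
from h import *
s=bot.read_state();print(s['position'],tocl(s['position']),s['force'],s['moment'])
E
```

```text
[0.41889468 0.3210803  0.01737678] [-135.28192445   -1.67612114] [-0.95740463  4.39762792  1.59155422] [0.66989421 0.03139388 0.03703376]
```

Call:
play_rows(fingers=[255, 255, 255, 255], linear=[[-1, 0, 0], [-2, 0, 0], [-3, 0, 0], [-4, 0, 0]], rot=[[0, 0, 0], [0, 0, 0], [0, 0, 0], [0, 0, 0]])

```text
time_s: 5.95
position: [0.4194, 0.3186, 0.0174]
tcp_rot: [[-0.203, 0.979, 0.0], [0.979, 0.203, 0.003], [0.003, 0.001, -1.0]]
force: [-3.7, 13.3, 0.8]
opening: 0.004
```

Call:
play_rows(fingers=[255, 255], linear=[[-1, 0, 0], [-2, 0, 0]], rot=[[0, 0, 0], [0, 0, 0]])

```text
time_s: 6.15
position: [0.4196, 0.3185, 0.0175]
tcp_rot: [[-0.201, 0.98, 0.001], [0.98, 0.201, 0.006], [0.005, 0.002, -1.0]]
force: [-7.3, 21.8, 0.4]
opening: 0.005
```

Call:
play_rows(fingers=[255, 255, 255, 255, 255, 255, 255, 255], linear=[[5, 0, 0], [20, 0, 0], [60, 0, 0], [80, 0, -40], [80, 0, -90], [80, 0, -140], [80, 0, -150], [80, 0, -150]], rot=[[0, 0, 0], [0, 0, 0], [0, 0, 0], [0, 0, 0], [0, 0, 0], [0, 0, 0], [0, 0, 0], [0, 0, 0]])

```text
time_s: 6.95
position: [0.4045, 0.3941, 0.1694]
tcp_rot: [[-0.205, 0.979, 0.004], [0.979, 0.205, 0.002], [0.001, 0.004, -1.0]]
force: [-0.2, -0.2, -0.5]
opening: 0.011
```

```bash
cat > look.py <<'E'
from h import *
import cv2,pickle,sys
k=sys.argv[1]
C={n:get_calibration(n) for n in("scene","top","wrist")}
s=bot.read_state();print(s['position'],s['joint_positions'].round(1),s['force'].round(1))
pickle.dump(C,open(f"C{k}.pkl","wb"))
for n in sys.argv[2:]:
    im=capture(n)[:,:,::-1]; cv2.imwrite(f"pics/{n}_{k}.png",im)
    if n=="scene": cv2.imwrite(f"pics/{n}_{k}z.png",cv2.resize(im[200:310,175:290],None,fx=5,fy=5,interpolation=cv2.INTER_CUBIC))
    if n=="top": cv2.imwrite(f"pics/{n}_{k}z.png",cv2.resize(im[235:335,140:300],None,fx=5,fy=5,interpolation=cv2.INTER_CUBIC))
E
python3 look.py 2 wrist scene
```

```text
[0.40453353 0.39411714 0.16937152] [32.9 29.4 94.1 -0.1 56.2 21.1] [-0.2 -0.2 -0.5]
```

View pics/wrist_2.png

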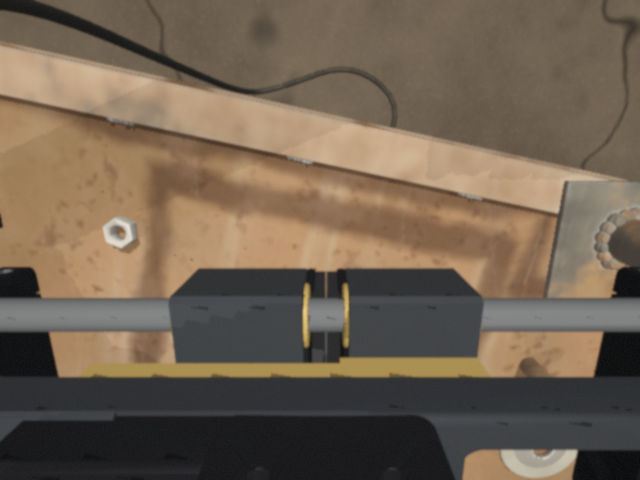

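View pics/scene_2z.png

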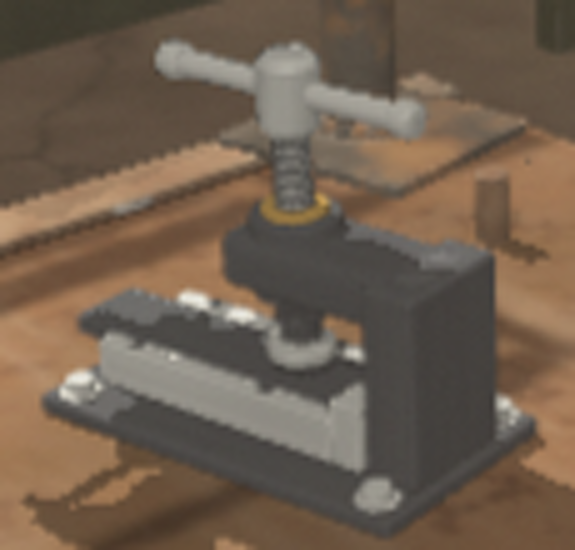

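```bash
python3 - <<'E'
from h import *
np.set_printoptions(precision=1,suppress=True)
for x in(-144.8,-128,-124,-120,-116):
    q=proj("scene",[[*cl(x,y),.032] for y in(-18,18)]);print(x,((q-[175,200]+.5)*5-.5).ravel())
q=proj("scene",[[*cl(x,y),.010] for x,y in((-110,-55),(-110,55),(90,-55))]);print(((q-[175,200]+.5)*5-.5))
# foot rim
cam=np.array([0,0]);c=get_calibration("scene");M=c["camera_from_world"];cp=-M[:3,:3].T@M[:3,3];d=(cp[:2]-O);d/=np.linalg.norm(d)
for z in(.036,.040,.044,.048):
    q=proj("scene",[[*(O+.0155*d),z],[*(O-.0155*d),z],[*(O+.0155*np.array([-d[1],d[0]])),z],[*(O-.0155*np.array([-d[1],d[0]])),z]]);print(z,((q-[175,200]+.5)*5-.5).ravel())
E
python3 -c "
import cv2
a=cv2.imread('pics/scene_2.png')[245:290,185:260]
cv2.imwrite('pics/foot2.png',cv2.resize(a,None,fx=10,fy=10,interpolation=cv2.INTER_CUBIC))"
```

```text
-144.8 [ 38.9 304.7  94.4 276.7]
-128 [ 65.2 313.8 120.4 285.5]
-124 [ 71.5 316.  126.7 287.6]
-120 [ 77.8 318.2 132.9 289.7]
-116 [ 84.1 320.4 139.2 291.8]
[[ 38.8 398. ]
 [205.3 307.5]
 [388.7 528.4]]
0.036 [305.  380.3 303.3 347.7 339.4 361.6 268.7 365.9]
0.04 [304.6 372.2 302.9 339.8 339.  353.7 268.2 357.9]
0.044 [304.1 364.1 302.5 331.9 338.7 345.7 267.8 349.9]
0.048 [303.7 356.  302.1 323.9 338.3 337.7 267.3 341.8]
```

View pics/foot2.png

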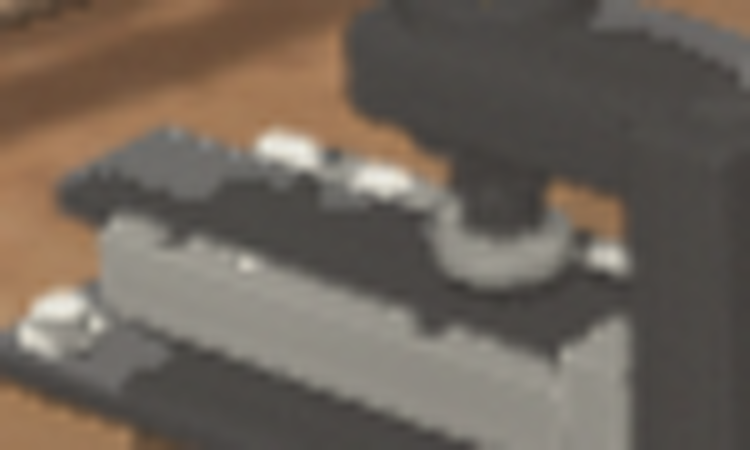

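```bash
python3 - <<'E'
from h import *
rows((.4043,.3945,.170,101.85),[(.4043,.3945,.21,102.4),(.439,.231,.21,102.4),(.439,.231,.147,102.4)])
E
```

```text
linear [[0.0, 0.0, -40.0], [-167.1, 0.4, -40.0], [-167.1, 0.4, 23.0]]
rot [[0, 0, -0.6], [0, 0, -0.6], [0, 0, -0.6]]
```

Call:
play_rows(fingers=[80, 80, 80, 80, 80, 80, 80, 80, 80, 80], linear=[[0, 0, -40], [-50, 0, -40], [-100, 0, -40], [-150, 0, -40], [-167, 0.4, -40], [-167, 0.4, -40], [-167, 0.4, 0], [-167, 0.4, 15], [-167, 0.4, 23], [-167, 0.4, 23]], rot=[[0, 0, -0.6], [0, 0, -0.6], [0, 0, -0.6], [0, 0, -0.6], [0, 0, -0.6], [0, 0, -0.6], [0, 0, -0.6], [0, 0, -0.6], [0, 0, -0.6], [0, 0, -0.6]])

```text
time_s: 8.05
position: [0.4367, 0.2304, 0.1424]
tcp_rot: [[-0.216, 0.976, -0.005], [0.976, 0.216, -0.001], [-0.0, -0.005, -1.0]]
force: [0.2, 1.2, -0.2]
opening: 0.681
```

```bash
python3 look.py 3 scene; python3 -c "
import cv2
a=cv2.imread('pics/scene_3.png')[160:310,150:330]
cv2.imwrite('pics/s3.png',cv2.resize(a,None,fx=4,fy=4,interpolation=cv2.INTER_CUBIC))"
```

```text
[0.43673932 0.23041556 0.14236147] [ 14.8  27.4 105.    0.   47.8   2.3] [ 0.2  1.2 -0.2]
```

View pics/s3.png

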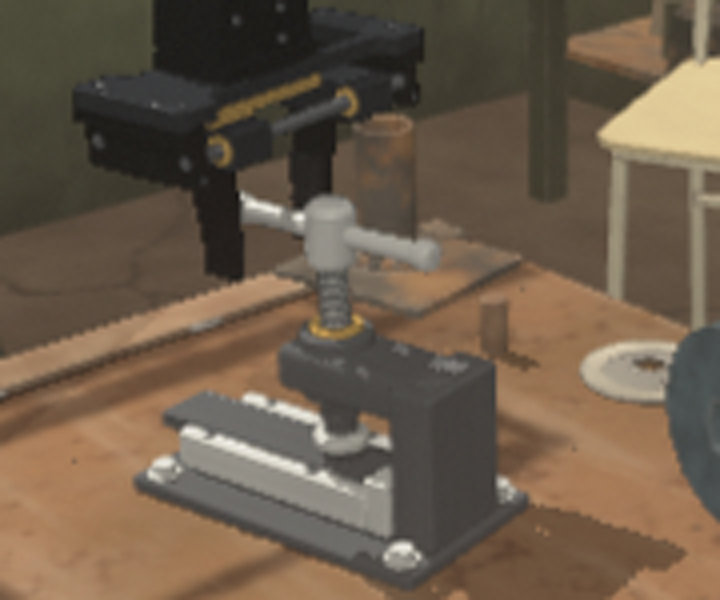

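Call:
play_rows(fingers=[255, 255, 255, 255, 255, 255], linear=[[0, 0, -3], [0, 0, -3], [0, 0, -3], [0, 0, -3], [0, 0, -3], [0, 0, -3]], rot=[[0, 0, 0], [0, 0, 0], [0, 0, 0], [0, 0, 0], [0, 0, 0], [0, 0, 0]])

```text
time_s: 8.7
position: [0.4383, 0.2301, 0.1475]
tcp_rot: [[-0.215, 0.977, 0.0], [0.977, 0.215, 0.0], [0.0, 0.0, -1.0]]
force: [0.2, -0.5, 1.9]
opening: 0.225
```

```bash
cat > st.py <<'E'
from h import *
import sys
H=np.array([.448,.190])
if len(sys.argv)>2: H=np.array([float(sys.argv[1]),float(sys.argv[2])])
s=bot.read_state();p=s['position'];R=s['tcp_rot'];F=s['force'];M=s['moment']
d=p[:2]-H
print("t",s['time_s'],"p",p.round(4),"yaw",np.degrees(np.arctan2(R[1,0],R[0,0])).round(2),"r",(np.linalg.norm(d)*1e3).round(1),"phi",np.degrees(np.arctan2(d[1],d[0])).round(2),"F",F.round(1),"M",M.round(3),"open",round(s['opening'],3),"j6",s['joint_positions'][5].round(1))
print("axial torque cw-drag: rxF",(d[0]*F[1]-d[1]*F[0]).round(3),"Mz",M[2].round(3),"tot",(d[0]*F[1]-d[1]*F[0]+M[2]).round(3))
E
python3 st.py
```

```text
t 8.7 p [0.4383 0.2301 0.1475] yaw 102.42 r 41.3 phi 103.61 F [ 0.2 -0.5  1.9] M [-0.03  -0.189 -0.022] open 0.225 j6 2.3
axial torque cw-drag: rxF -0.004 Mz -0.022 tot -0.026
```

Call:
play_rows(fingers=[255, 255, 255], linear=[[0, 0, 0], [0, 0, 0], [0, 0, 0]], rot=[[0, 0, 0], [0, 0, 0], [0, 0, 0]])

```text
time_s: 9.0
position: [0.4397, 0.2304, 0.1475]
tcp_rot: [[-0.215, 0.977, 0.003], [0.977, 0.215, 0.001], [0.0, 0.003, -1.0]]
force: [3.6, 0.9, -2.0]
opening: 0.128
```

```bash
python3 st.py
```

```text
t 9.0 p [0.4397 0.2304 0.1475] yaw 102.42 r 41.2 phi 101.61 F [ 3.6  0.9 -2. ] M [ 0.159 -0.711  0.134] open 0.128 j6 2.3
axial torque cw-drag: rxF -0.155 Mz 0.134 tot -0.021
```

```bash
cat >> h.py <<'E'
def orbit(degs,rx=41.5,ry=0.):
    L=[];Q=[]
    for a in degs:
        t=np.radians(a);L.append([round(float(rx*(np.cos(t)-1)-ry*np.sin(t)),1),round(float(rx*np.sin(t)+ry*(np.cos(t)-1)),1),round(float(1.91*t),1)]);Q.append([0,0,a])
    print("linear",json.dumps(L));print("rot",json.dumps(Q))
E
python3 -c "
from h import *
orbit([3,8,13,18,23,28,33,38,43,48])
orbit([6*i for i in range(1,11)])
orbit([4*i for i in range(1,6)])"
```

```text
linear [[-0.1, 2.2, 0.1], [-0.4, 5.8, 0.3], [-1.1, 9.3, 0.4], [-2.0, 12.8, 0.6], [-3.3, 16.2, 0.8], [-4.9, 19.5, 0.9], [-6.7, 22.6, 1.1], [-8.8, 25.5, 1.3], [-11.1, 28.3, 1.4], [-13.7, 30.8, 1.6]]
rot [[0, 0, 3], [0, 0, 8], [0, 0, 13], [0, 0, 18], [0, 0, 23], [0, 0, 28], [0, 0, 33], [0, 0, 38], [0, 0, 43], [0, 0, 48]]
linear [[-0.2, 4.3, 0.2], [-0.9, 8.6, 0.4], [-2.0, 12.8, 0.6], [-3.6, 16.9, 0.8], [-5.6, 20.7, 1.0], [-7.9, 24.4, 1.2], [-10.7, 27.8, 1.4], [-13.7, 30.8, 1.6], [-17.1, 33.6, 1.8], [-20.7, 35.9, 2.0]]
rot [[0, 0, 6], [0, 0, 12], [0, 0, 18], [0, 0, 24], [0, 0, 30], [0, 0, 36], [0, 0, 42], [0, 0, 48], [0, 0, 54], [0, 0, 60]]
linear [[-0.1, 2.9, 0.1], [-0.4, 5.8, 0.3], [-0.9, 8.6, 0.4], [-1.6, 11.4, 0.5], [-2.5, 14.2, 0.7]]
rot [[0, 0, 4], [0, 0, 8], [0, 0, 12], [0, 0, 16], [0, 0, 20]]
```

Call:
play_rows(fingers=[255, 255, 255, 255, 255, 255, 255, 255, 255, 255], linear=[[-0.1, 2.2, 0.1], [-0.4, 5.8, 0.3], [-1.1, 9.3, 0.4], [-2.0, 12.8, 0.6], [-3.3, 16.2, 0.8], [-4.9, 19.5, 0.9], [-6.7, 22.6, 1.1], [-8.8, 25.5, 1.3], [-11.1, 28.3, 1.4], [-13.7, 30.8, 1.6]], rot=[[0, 0, 3], [0, 0, 8], [0, 0, 13], [0, 0, 18], [0, 0, 23], [0, 0, 28], [0, 0, 33], [0, 0, 38], [0, 0, 43], [0, 0, 48]])

```text
time_s: 10.0
position: [0.471, 0.2247, 0.1459]
tcp_rot: [[0.584, 0.811, -0.0], [0.811, -0.584, 0.002], [0.002, -0.002, -1.0]]
force: [0.3, 4.6, -0.5]
opening: 0.132
```

```bash
python3 st.py .4486 .190
```

```text
t 10.0 p [0.471  0.2247 0.1459] yaw 54.24 r 41.3 phi 57.13 F [ 0.3  4.6 -0.5] M [ 0.862 -0.085  0.353] open 0.132 j6 48.8
axial torque cw-drag: rxF 0.091 Mz 0.353 tot 0.445
```

Call:
play_rows(fingers=[255, 255, 255, 255, 255, 255, 255, 255, 255, 255], linear=[[-0.2, 4.3, 0.2], [-0.9, 8.6, 0.4], [-2.0, 12.8, 0.6], [-3.6, 16.9, 0.8], [-5.6, 20.7, 1.0], [-7.9, 24.4, 1.2], [-10.7, 27.8, 1.4], [-13.7, 30.8, 1.6], [-17.1, 33.6, 1.8], [-20.7, 35.9, 2.0]], rot=[[0, 0, 6], [0, 0, 12], [0, 0, 18], [0, 0, 24], [0, 0, 30], [0, 0, 36], [0, 0, 42], [0, 0, 48], [0, 0, 54], [0, 0, 60]])

```text
time_s: 11.0
position: [0.489, 0.1877, 0.1439]
tcp_rot: [[0.995, -0.103, 0.002], [-0.103, -0.995, 0.004], [0.001, -0.004, -1.0]]
force: [2.0, 7.8, -1.0]
opening: 0.125
```

```bash
python3 st.py .4486 .190
```

```text
t 11.0 p [0.489  0.1877 0.1439] yaw -5.89 r 40.5 phi -3.24 F [ 2.   7.8 -1. ] M [ 1.261 -0.319  0.123] open 0.125 j6 104.3
axial torque cw-drag: rxF 0.319 Mz 0.123 tot 0.442
```

Call:
play_rows(fingers=[255, 255, 255, 255, 255, 255, 255, 255, 255, 255], linear=[[-0.1, 2.2, 0.1], [-0.4, 5.8, 0.3], [-1.1, 9.3, 0.4], [-2.0, 12.8, 0.6], [-3.3, 16.2, 0.8], [-4.9, 19.5, 0.9], [-6.7, 22.6, 1.1], [-8.8, 25.5, 1.3], [-11.1, 28.3, 1.4], [-13.7, 30.8, 1.6]], rot=[[0, 0, 3], [0, 0, 8], [0, 0, 13], [0, 0, 18], [0, 0, 23], [0, 0, 28], [0, 0, 33], [0, 0, 38], [0, 0, 43], [0, 0, 48]])

```text
time_s: 12.0
position: [0.473, 0.1588, 0.1423]
tcp_rot: [[0.589, -0.808, 0.003], [-0.808, -0.589, 0.005], [-0.002, -0.006, -1.0]]
force: [3.7, 9.2, -3.2]
opening: 0.129
```

```bash
python3 st.py .4486 .190
```

```text
t 12.0 p [0.473  0.1588 0.1423] yaw -53.9 r 39.6 phi -51.94 F [ 3.7  9.2 -3.2] M [ 1.669 -0.56   0.081] open 0.129 j6 149.2
axial torque cw-drag: rxF 0.341 Mz 0.081 tot 0.422
```

Call:
play_rows(fingers=[80, 80, 80, 80, 80, 80, 80, 80, 80, 80, 80, 80, 80, 80, 80, 80, 80, 80, 80, 80], linear=[[0, 0, 0], [0, 0, 0], [0, 0, 0], [0, 0, 0], [0, 0, -30], [0, 0, -60], [0, 0, -60], [-10, 0, -60], [-20, 0, -60], [-30, 0, -60], [-40, 0, -60], [-50, 0, -60], [-60, 0, -60], [-70, 1, -60], [-80, 1.3, -60], [-81.5, 1.3, -60], [-81.5, 1.3, -60], [-81.5, 1.3, -60], [-81.5, 1.3, -60], [-81.5, 1.3, -60]], rot=[[0, 0, 0], [0, 0, 0], [0, 0, 0], [0, 0, 0], [0, 0, 0], [0, 0, 0], [0, 0, -8], [0, 0, -16], [0, 0, -24], [0, 0, -32], [0, 0, -40], [0, 0, -48], [0, 0, -56], [0, 0, -64], [0, 0, -72], [0, 0, -80], [0, 0, -88], [0, 0, -96], [0, 0, -104], [0, 0, -112]])

```text
time_s: 14.0
position: [0.422, 0.2208, 0.202]
tcp_rot: [[0.519, 0.855, -0.001], [0.855, -0.519, -0.0], [-0.001, -0.001, -1.0]]
force: [-0.6, 0.6, 0.4]
opening: 0.686
```

Call:
play_rows(fingers=[80, 80, 80, 80, 80, 80, 80, 80, 80, 80], linear=[[0, 0, 0], [0, 0, 0], [0, 0, 0], [0, 0, 0], [0, 0, 0], [0, 0, 0], [0, 0, 0], [0, 0, 0], [0, 0, 0], [0, 0, 0]], rot=[[0, 0, -8], [0, 0, -16], [0, 0, -24], [0, 0, -32], [0, 0, -40], [0, 0, -48], [0, 0, -56], [0, 0, -64], [0, 0, -68], [0, 0, -68]])

```text
time_s: 15.0
position: [0.422, 0.2208, 0.202]
tcp_rot: [[-0.593, 0.805, -0.001], [0.805, 0.593, -0.0], [0.0, -0.001, -1.0]]
force: [0.1, 0.2, 0.1]
opening: 0.684
```

```bash
python3 st.py .4486 .190; python3 look.py 4 scene top; python3 -c "
import cv2
a=cv2.imread('pics/scene_4.png')[160:310,150:330]
cv2.imwrite('pics/s4.png',cv2.resize(a,None,fx=4,fy=4,interpolation=cv2.INTER_CUBIC))"
```

```text
t 15.0 p [0.422  0.2208 0.202 ] yaw 126.4 r 40.7 phi 130.77 F [0.1 0.2 0.1] M [ 0.021 -0.139 -0.023] open 0.684 j6 -22.2
axial torque cw-drag: rxF -0.008 Mz -0.023 tot -0.031
[0.42200347 0.22084528 0.20199657] [ 14.2  20.6 104.2  -0.   55.3 -22.2] [0.1 0.2 0.1]
```

View pics/s4.png

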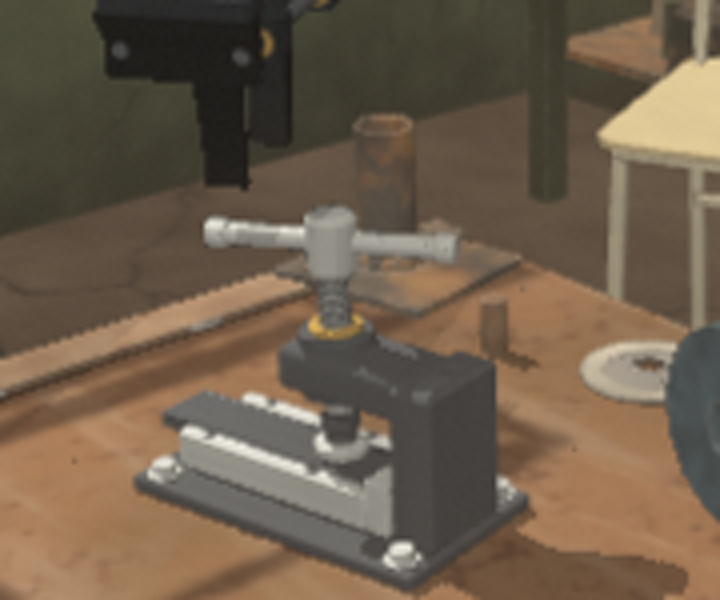

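View pics/top_4z.png

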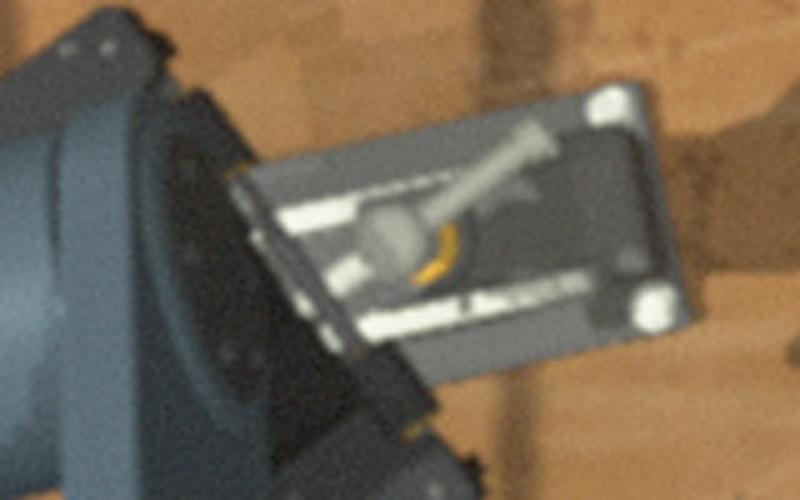

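Call:
play_rows(fingers=[80, 80, 80, 255, 255, 255, 255, 255, 255, 255, 255, 255, 255], linear=[[1, 3.3, 30], [1, 3.3, 55], [1, 3.3, 60], [1, 3.3, 60], [1, 3.3, 60], [1, 3.3, 60], [1, 3.3, 60], [1, 3.3, 60], [1, 3.3, 60], [1, 3.3, 60], [1, 3.3, 60], [1, 3.3, 60], [1, 3.3, 60]], rot=[[0, 0, 0], [0, 0, 0], [0, 0, 0], [0, 0, 0], [0, 0, 0], [0, 0, 0], [0, 0, 0], [0, 0, 0], [0, 0, 0], [0, 0, 0], [0, 0, 0], [0, 0, 0], [0, 0, 0]])

```text
time_s: 16.4
position: [0.4248, 0.2241, 0.1423]
tcp_rot: [[-0.594, 0.805, 0.001], [0.805, 0.594, 0.0], [-0.0, 0.001, -1.0]]
force: [0.0, 1.5, 1.3]
opening: 0.126
```

```bash
python3 st.py .4486 .190
```

```text
t 16.4 p [0.4248 0.2241 0.1423] yaw 126.41 r 41.6 phi 124.94 F [0.  1.5 1.3] M [ 0.199 -0.219 -0.044] open 0.126 j6 -22.0
axial torque cw-drag: rxF -0.037 Mz -0.044 tot -0.081
```

Call:
play_rows(fingers=[255, 255, 255, 255, 255, 255, 255, 255], linear=[[-0.1, 2.2, 0.1], [-0.4, 5.8, 0.3], [-1.1, 9.3, 0.4], [-2.0, 12.8, 0.6], [-3.3, 16.2, 0.8], [-4.9, 19.5, 0.9], [-6.7, 22.6, 1.1], [-8.8, 25.5, 1.3]], rot=[[0, 0, 3], [0, 0, 8], [0, 0, 13], [0, 0, 18], [0, 0, 23], [0, 0, 28], [0, 0, 33], [0, 0, 38]])

```text
time_s: 17.2
position: [0.4488, 0.232, 0.1411]
tcp_rot: [[0.03, 1.0, -0.003], [1.0, -0.03, -0.001], [-0.001, -0.003, -1.0]]
force: [-2.6, 2.0, 5.3]
opening: 0.122
```

```bash
python3 st.py .4483 .191
```

```text
t 17.2 p [0.4488 0.232  0.1411] yaw 88.31 r 41.0 phi 89.29 F [-2.6  2.   5.3] M [0.168 0.353 0.319] open 0.122 j6 16.3
axial torque cw-drag: rxF 0.106 Mz 0.319 tot 0.424
```

Call:
play_rows(fingers=[255, 255, 255, 255, 255, 255, 255, 255], linear=[[-0.1, 2.2, 0.1], [-0.4, 5.8, 0.3], [-1.1, 9.3, 0.4], [-2.0, 12.8, 0.6], [-3.3, 16.2, 0.8], [-4.9, 19.5, 0.9], [-6.7, 22.6, 1.1], [-8.8, 25.5, 1.3]], rot=[[0, 0, 3], [0, 0, 8], [0, 0, 13], [0, 0, 18], [0, 0, 23], [0, 0, 28], [0, 0, 33], [0, 0, 38]])

```text
time_s: 18.0
position: [0.4739, 0.2234, 0.1399]
tcp_rot: [[0.639, 0.769, -0.003], [0.769, -0.639, 0.001], [-0.001, -0.003, -1.0]]
force: [-2.7, 3.4, 6.6]
opening: 0.129
```

```bash
python3 st.py .4483 .191
```

```text
t 18.0 p [0.4739 0.2234 0.1399] yaw 50.28 r 41.3 phi 51.66 F [-2.7  3.4  6.6] M [0.64  0.564 0.334] open 0.129 j6 52.6
axial torque cw-drag: rxF 0.176 Mz 0.334 tot 0.51
```

Call:
play_rows(fingers=[255, 255], linear=[[0, 1.4, 0.1], [-0.2, 4.3, 0.2]], rot=[[0, 0, 2], [0, 0, 6]])

```text
time_s: 18.2
position: [0.477, 0.2206, 0.1397]
tcp_rot: [[0.715, 0.699, -0.003], [0.699, -0.715, 0.001], [-0.001, -0.003, -1.0]]
force: [-3.5, 4.6, 5.8]
opening: 0.126
```

```bash
python3 st.py .4483 .191
```

```text
t 18.2 p [0.477  0.2206 0.1397] yaw 44.36 r 41.3 phi 45.92 F [-3.5  4.6  5.8] M [0.712 0.528 0.309] open 0.126 j6 58.1
axial torque cw-drag: rxF 0.237 Mz 0.309 tot 0.546
```

Call:
play_rows(fingers=[255, 255], linear=[[0, 2, 0.1], [-0.2, 4.3, 0.2]], rot=[[0, 0, 3], [0, 0, 6]])

```text
time_s: 18.4
position: [0.4799, 0.2175, 0.1394]
tcp_rot: [[0.784, 0.621, -0.003], [0.621, -0.784, 0.002], [-0.001, -0.003, -1.0]]
force: [-3.5, 5.5, 6.4]
opening: 0.131
```

```bash
python3 st.py .4483 .191
```

```text
t 18.4 p [0.4799 0.2175 0.1394] yaw 38.36 r 41.3 phi 39.99 F [-3.5  5.5  6.4] M [0.821 0.544 0.367] open 0.131 j6 63.7
axial torque cw-drag: rxF 0.265 Mz 0.367 tot 0.632
```

Call:
play_rows(fingers=[255, 255], linear=[[-0.1, 3.6, 0.1], [-0.6, 7.1, 0.3]], rot=[[0, 0, 5], [0, 0, 10]])

```text
time_s: 18.6
position: [0.4841, 0.2117, 0.1392]
tcp_rot: [[0.881, 0.474, -0.002], [0.474, -0.881, 0.002], [-0.001, -0.003, -1.0]]
force: [-3.7, 4.8, 5.2]
opening: 0.124
```

```bash
python3 st.py .4483 .191
```

```text
t 18.6 p [0.4841 0.2117 0.1392] yaw 28.28 r 41.4 phi 30.07 F [-3.7  4.8  5.2] M [0.843 0.469 0.327] open 0.124 j6 73.0
axial torque cw-drag: rxF 0.25 Mz 0.327 tot 0.578
```

Call:
play_rows(fingers=[255, 255], linear=[[-0.1, 3.6, 0.1], [-0.6, 7.1, 0.3]], rot=[[0, 0, 5], [0, 0, 10]])

```text
time_s: 18.8
position: [0.4872, 0.2053, 0.1388]
tcp_rot: [[0.95, 0.314, -0.002], [0.314, -0.95, 0.002], [-0.001, -0.003, -1.0]]
force: [-2.3, 5.9, 5.2]
opening: 0.129
```

```bash
python3 st.py .4483 .191
```

```text
t 18.8 p [0.4872 0.2053 0.1388] yaw 18.28 r 41.4 phi 20.22 F [-2.3  5.9  5.2] M [0.945 0.375 0.365] open 0.129 j6 82.2
axial torque cw-drag: rxF 0.26 Mz 0.365 tot 0.625
```

Call:
play_rows(fingers=[255, 255], linear=[[-0.1, 3.6, 0.1], [-0.6, 7.1, 0.3]], rot=[[0, 0, 5], [0, 0, 10]])

```text
time_s: 19.0
position: [0.489, 0.1985, 0.1385]
tcp_rot: [[0.99, 0.144, -0.001], [0.144, -0.99, 0.002], [-0.001, -0.003, -1.0]]
force: [-2.1, 7.3, 4.7]
opening: 0.126
```

```bash
python3 st.py .4483 .191
```

```text
t 19.0 p [0.489  0.1985 0.1385] yaw 8.28 r 41.4 phi 10.41 F [-2.1  7.3  4.7] M [1.022 0.312 0.383] open 0.126 j6 91.5
axial torque cw-drag: rxF 0.311 Mz 0.383 tot 0.694
```

Call:
play_rows(fingers=[255, 255], linear=[[-0.1, 3.6, 0.1], [-0.6, 7.1, 0.3]], rot=[[0, 0, 5], [0, 0, 10]])

```text
time_s: 19.2
position: [0.4897, 0.1915, 0.1382]
tcp_rot: [[1.0, -0.03, -0.001], [-0.03, -1.0, 0.003], [-0.001, -0.003, -1.0]]
force: [-1.5, 6.9, 4.0]
opening: 0.126
```

```bash
python3 st.py .4483 .191
```

```text
t 19.2 p [0.4897 0.1915 0.1382] yaw -1.73 r 41.4 phi 0.62 F [-1.5  6.9  4. ] M [1.099 0.272 0.422] open 0.126 j6 100.7
axial torque cw-drag: rxF 0.286 Mz 0.422 tot 0.708
```

Call:
play_rows(fingers=[255, 255], linear=[[-0.1, 3.6, 0.1], [-0.6, 7.1, 0.3]], rot=[[0, 0, 5], [0, 0, 10]])

```text
time_s: 19.4
position: [0.4892, 0.1844, 0.1379]
tcp_rot: [[0.979, -0.203, -0.0], [-0.203, -0.979, 0.003], [-0.001, -0.003, -1.0]]
force: [-1.3, 6.7, 3.1]
opening: 0.124
```

```bash
python3 st.py .4483 .191
```

```text
t 19.4 p [0.4892 0.1844 0.1379] yaw -11.73 r 41.4 phi -9.14 F [-1.3  6.7  3.1] M [1.128 0.196 0.423] open 0.124 j6 109.9
axial torque cw-drag: rxF 0.264 Mz 0.423 tot 0.687
```

Call:
play_rows(fingers=[255, 255], linear=[[-0.1, 3.6, 0.1], [-0.6, 7.1, 0.3]], rot=[[0, 0, 5], [0, 0, 10]])

```text
time_s: 19.6
position: [0.4875, 0.1776, 0.1375]
tcp_rot: [[0.929, -0.37, 0.0], [-0.37, -0.929, 0.003], [-0.001, -0.003, -1.0]]
force: [-0.6, 8.0, 2.0]
opening: 0.127
```

```bash
python3 st.py .4483 .191
```

```text
t 19.6 p [0.4875 0.1776 0.1375] yaw -21.72 r 41.4 phi -18.83 F [-0.6  8.   2. ] M [1.233 0.107 0.412] open 0.127 j6 119.2
axial torque cw-drag: rxF 0.305 Mz 0.412 tot 0.717
```

```bash
python3 - <<'E'
import numpy as np
# turned angle phi-based (use yaw), all samples; base from first hold
y=np.array([400,400,400,88.3,50.3,44.4,38.4,28.3,18.3,8.3,-1.7,-11.7,-21.7])
t=np.array([.445,.442,.422,.424,.51,.546,.632,.578,.625,.694,.708,.687,.717])
for w in(.2,.25,.3):
    best=[]
    for yc in np.arange(30,88,2):
        d=np.radians(np.clip(yc-y,0,None))
        m=.17*np.clip(d/w,0,1)+.083*np.clip(d-w,0,None)
        for b in [ (t-m).mean()]:
            best.append((((t-m-b)**2).mean()**.5,yc,b))
    best.sort();print(w,[tuple(round(float(v),3) for v in q) for q in best[:5]])
E
```

```text
0.2 [(0.025, 54.0, 0.438), (0.026, 52.0, 0.444), (0.028, 56.0, 0.432), (0.029, 58.0, 0.428), (0.029, 50.0, 0.45)]
0.25 [(0.024, 54.0, 0.443), (0.024, 56.0, 0.438), (0.027, 52.0, 0.449), (0.027, 58.0, 0.433), (0.029, 60.0, 0.429)]
0.3 [(0.023, 56.0, 0.443), (0.024, 58.0, 0.438), (0.026, 54.0, 0.449), (0.026, 60.0, 0.434), (0.03, 62.0, 0.43)]
```

Call:
play_rows(fingers=[255, 255, 255], linear=[[-0.2, 4.3, 0.2], [-0.7, 7.9, 0.4], [-1.1, 9.3, 0.4]], rot=[[0, 0, 6], [0, 0, 11], [0, 0, 13]])

```text
time_s: 19.9
position: [0.4835, 0.1694, 0.1372]
tcp_rot: [[0.822, -0.569, 0.002], [-0.569, -0.822, 0.003], [-0.0, -0.003, -1.0]]
force: [0.5, 7.4, 0.2]
opening: 0.127
```

```bash
python3 st.py .4483 .191
```

```text
t 19.9 p [0.4835 0.1694 0.1372] yaw -34.67 r 41.3 phi -31.51 F [0.5 7.4 0.2] M [ 1.298 -0.093  0.488] open 0.127 j6 131.2
axial torque cw-drag: rxF 0.271 Mz 0.488 tot 0.759
```

Call:
play_rows(fingers=[80, 80, 80, 80, 80, 80, 80, 80, 80, 80, 80, 80, 80, 80, 80], linear=[[0, 0, 0], [0, 0, 0], [0, 0, 0], [0, 0, 0], [0, 0, 0], [0, 0, -20], [0, 0, -60], [0, 0, -110], [0, 0, -150], [-40, -30, -170], [-80, -60, -170], [-110, -90, -170], [-130, -110, -170], [-130, -110, -170], [-130, -110, -170]], rot=[[0, 0, 0], [0, 0, 0], [0, 0, 0], [0, 0, 0], [0, 0, 0], [0, 0, 0], [0, 0, 0], [0, 0, 0], [0, 0, 0], [0, 0, 0], [0, 0, 0], [0, 0, 0], [0, 0, 0], [0, 0, 0], [0, 0, 0]])

```text
time_s: 21.4
position: [0.4381, 0.332, 0.3066]
tcp_rot: [[0.824, -0.566, -0.0], [-0.566, -0.824, -0.001], [0.0, 0.001, -1.0]]
force: [-0.2, -0.5, 0.8]
opening: 0.691
```

```bash
python3 look.py 5 scene top; python3 -c "
import cv2
a=cv2.imread('pics/scene_5.png')[160:310,150:330]
cv2.imwrite('pics/s5.png',cv2.resize(a,None,fx=4,fy=4,interpolation=cv2.INTER_CUBIC))"
```

```text
[0.43812554 0.33195223 0.30657951] [ 2.55e+01  1.92e+01  8.68e+01 -1.00e-01  7.41e+01  1.50e+02] [-0.2 -0.5  0.8]
```

View pics/s5.png

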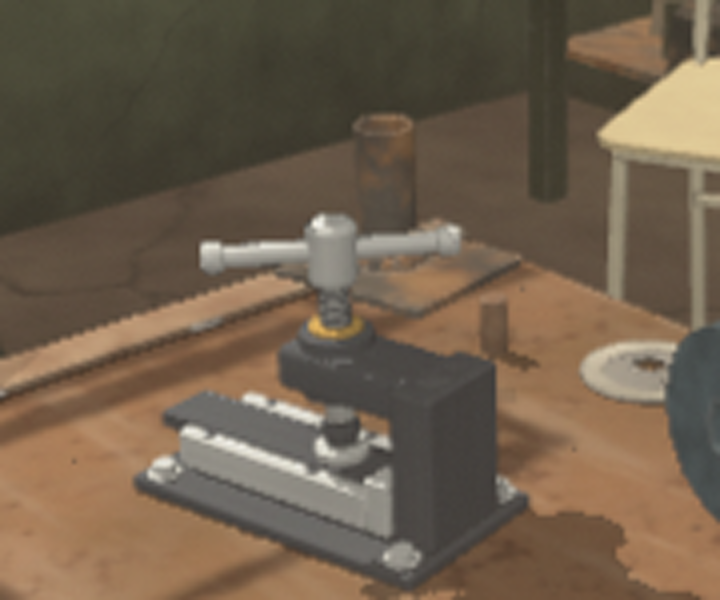

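View pics/top_5.png

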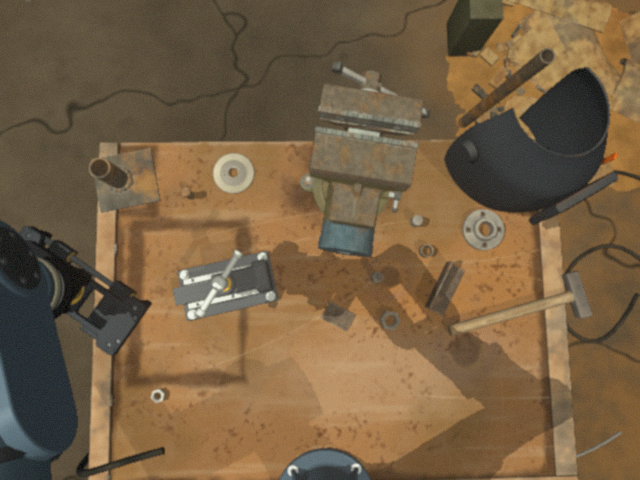

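View pics/scene_5z.png

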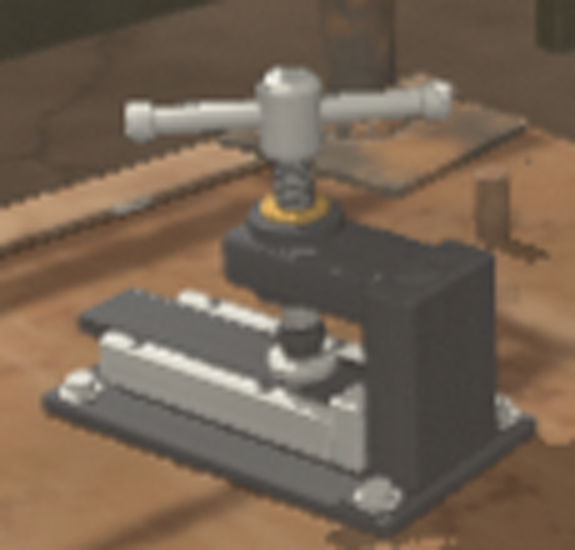

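View pics/top_5z.png

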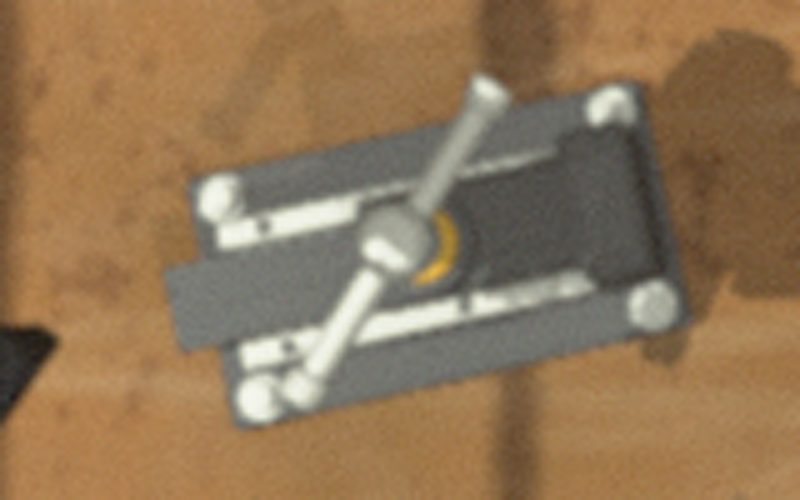

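```bash
python3 - <<'E'
from h import *
Z=lambda a:(np.array(a)+.5)/5-.5+[140,235]
e=ray("top",Z([(166,270),(181,350)]),.032);print([tocl(p) for p in e])
h=ray("top",Z([(302,388),(488,96)]),.155);d=h[1]-h[0];print(np.degrees(np.arctan2(d[1],d[0])),np.linalg.norm(d))
E
```

```text
[array([-120.23760053,   16.55268511]), array([-120.51089071,  -17.38289218])]
-32.57041080850451 0.12526449725933314
```

```bash
python3 -c "
from rig import bot
print(bot.hand_in())"
```

```text
the job is handed in; nothing more can be done
None
```

The bar is home against the stop and clamped about a quarter turn past contact. I handed the job in at about 21.5 s of the 72 s, with the gripper clear of everything.

- **Bar:** I pushed it in with the closed fingers until it stopped moving at about 23 N. In the last top view its outer end is at x = -120.3 to -120.5 mm, where home is -120 mm. The scene view agrees, and both views were taken after tightening.
- **Handle:** I turned it clockwise by about 5.5 rad in two holds. The drag was a steady 0.42–0.445 N m, then began to rise after about 4.0 rad, which I took as the foot meeting the bar. The readings scattered by about 0.025 N m, so that point is good to roughly ±4°.
- **Tightening:** I turned 90° past that point and finished at 0.76 N m, where about 0.74 was expected.

**Checks that disagreed slightly:**
- My first picture estimate of the foot gap was about 10 mm. The turning gave 7.6 mm and the change between pictures about 8 mm, so I relied on the torque.
- The handle angle read -32.6° in the last top view, against -34.7° by the gripper.

The loose things do not appear to have moved in the last top view. I checked that by eye and did not measure it.

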